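# Weigh a charge of casting ingots and pour it into the crucible

### The job

Take the blue cup of casting ingots out of the narrow bay of the organiser and stand it upright near the middle of the scale's pan, letting go so that it can be weighed. Then take the cup again so that it can be tipped, pour all eight ingots from close above into the white crucible, and stand the empty cup upright back near the middle of the pan. Do not knock the ceramic crucible, and leave the jar, bottle, dental model and wax knife where they are.

Things in the scene. Friction and masses are not known exactly. Their poses are not given: they have to be found in the camera images.
- cup: Blue plastic tumbler, no handle, 85 mm high; outside diameter 48 mm at the foot, widening evenly to 68 mm at the rim (61 mm at 55 mm height); wall 3 mm, floor 4 mm; 50 to 85 g empty, plus 88 g of ingots. Smooth: ingots slide down a slope of 20 degrees, so it empties when tipped to about 110 degrees from upright. Origin: centre of its underside; z up its axis to the mouth.
- cup_rim (a point): Centre of the cup's mouth, 85 mm above its underside; axes as the cup.
- organiser: Fixed grey bench organiser: base plate 110 x 183 x 8 mm with three parallel upright panels (90 mm long along its x, 5 mm thick, tops 100 mm above the bench, middle one clear) at its y = -89, 0, +89 mm: two bays 84 mm wide, open above and at both x ends. The cup stands in one, the jar in the other. Origin: centre of its underside; x runs along the bays.
- bay_left (a point): Centre of the floor of the bay at the organiser's +y, 8 mm above the bench; axes as the organiser.
- bay_right (a point): Centre of the floor of the bay at the organiser's -y, 8 mm above the bench; axes as the organiser.
- scale: Fixed grey bench scale 170 x 130 x 30 mm (x, y, z), green display towards its -x, a round steel pan on top. It does not sink under load. Origin: centre of its underside.
- pan (a point): Centre of the top face of the scale's round steel pan (110 mm diameter), 40 mm above the bench and 15 mm towards +x of the scale's centre; z up.
- crucible: White ceramic crucible fixed in a dark steel cradle (foot 110 mm diameter); it cannot be moved. Origin: centre of the cradle's underside on the bench; z up.
- crucible_in (a point): Centre of the crucible's inner floor, 26 mm above the bench; z up. The cavity is 49 mm deep, its diameter about 64 mm at the floor and 90 mm at the rim.
- crucible_rim (a point): Centre of the crucible's mouth, 75 mm above the bench; rim outside diameter 100 mm, inside 90 mm; z up.
- jar: Closed white plastic jar, 60 mm diameter, 75 mm high, 250 g, loose, in the other bay of the organiser. Bystander. Origin: centre of its underside.
- bottle: Amber glass bottle with black cap, 56 mm diameter, 140 mm high, 250 g, loose and standing. Bystander. Origin: centre of its underside.
- model: Pale blue plaster dental arch on a 60 x 60 mm base, 30 mm high, 120 g, loose. Bystander. Origin: centre of its underside.
- knife: Wax knife with wooden handle lying on the mat, about 160 mm long along its x, 9 mm thick, loose. Bystander. Origin: under its middle.
- ingot0: One of the eight loose steel-coloured casting ingots, a short cylinder 11 mm in diameter and 14 mm long, 11 g; they start in the cup. Origin: its centre; z along its axis.
- ingot1: One of the eight loose steel-coloured casting ingots, a short cylinder 11 mm in diameter and 14 mm long, 11 g; they start in the cup. Origin: its centre; z along its axis.
- ingot2: One of the eight loose steel-coloured casting ingots, a short cylinder 11 mm in diameter and 14 mm long, 11 g; they start in the cup. Origin: its centre; z along its axis.
- ingot3: One of the eight loose steel-coloured casting ingots, a short cylinder 11 mm in diameter and 14 mm long, 11 g; they start in the cup. Origin: its centre; z along its axis.
- ingot4: One of the eight loose steel-coloured casting ingots, a short cylinder 11 mm in diameter and 14 mm long, 11 g; they start in the cup. Origin: its centre; z along its axis.
- ingot5: One of the eight loose steel-coloured casting ingots, a short cylinder 11 mm in diameter and 14 mm long, 11 g; they start in the cup. Origin: its centre; z along its axis.
- ingot6: One of the eight loose steel-coloured casting ingots, a short cylinder 11 mm in diameter and 14 mm long, 11 g; they start in the cup. Origin: its centre; z along its axis.
- ingot7: One of the eight loose steel-coloured casting ingots, a short cylinder 11 mm in diameter and 14 mm long, 11 g; they start in the cup. Origin: its centre; z along its axis.
Things that resemble listed ones, but are neither listed nor needed, are in the scene too. Several things have the shape of the scale; the one meant has the colours described above. There is more than one size of the cup; the one meant has the size given above.

How it is judged (in metres and radians):
On the way, in this order (a step that is already met when the one before it is completed fails the run):
1. The full cup stands upright on the scale's pan, let go and still, with all eight ingots in it (horizontal distance between cup and pan below 0.03 m and z of cup in the frame of pan between -0.004 and 0.006 m and angle between cup's own z axis and vertical below 0.1 rad and contact force between the fingers and cup below 0.05 N and linear speed of cup below 0.02 m/s and z of ingot0 in the frame of cup between 0 and 0.085 m and distance between each of ingot0, ingot1, ingot2, ingot3, ingot4, ingot5, ingot6, ingot7 and cup below 0.09 m and z of ingot1 in the frame of cup between 0 and 0.085 m and z of ingot2 in the frame of cup between 0 and 0.085 m and z of ingot3 in the frame of cup between 0 and 0.085 m and z of ingot4 in the frame of cup between 0 and 0.085 m and z of ingot5 in the frame of cup between 0 and 0.085 m and z of ingot6 in the frame of cup between 0 and 0.085 m and z of ingot7 in the frame of cup between 0 and 0.085 m), for 0.3 s.
2. The cup is tipped by more than 60 degrees with its mouth close above the crucible (mouth centre within 75 mm sideways of the crucible's axis, less than 120 mm above its rim) (angle between cup's own z axis and vertical above 1.05 rad and horizontal distance between cup_rim and crucible_rim below 0.075 m and z of cup_rim in the frame of crucible_rim below 0.12 m), for 0.1 s.
At the end, for the whole second after the job is handed in: All eight ingots lie inside the crucible (centres within 44 mm of its axis and below its rim), and the empty cup stands upright (within 0.1 rad), released and still on the scale's pan, its foot wholly on the pan (centre within 30 mm of the pan's centre) (horizontal distance between each of ingot0, ingot1, ingot2, ingot3, ingot4, ingot5, ingot6, ingot7 and crucible_in below 0.044 m and z of ingot0 in the frame of crucible_in between -0.002 and 0.049 m and z of ingot1 in the frame of crucible_in between -0.002 and 0.049 m and z of ingot2 in the frame of crucible_in between -0.002 and 0.049 m and z of ingot3 in the frame of crucible_in between -0.002 and 0.049 m and z of ingot4 in the frame of crucible_in between -0.002 and 0.049 m and z of ingot5 in the frame of crucible_in between -0.002 and 0.049 m and z of ingot6 in the frame of crucible_in between -0.002 and 0.049 m and z of ingot7 in the frame of crucible_in between -0.002 and 0.049 m and horizontal distance between cup and pan below 0.03 m and z of cup in the frame of pan between -0.004 and 0.006 m and angle between cup's own z axis and vertical below 0.1 rad and contact force between the fingers and cup below 0.05 N and linear speed of cup below 0.02 m/s); the robot touches nothing.
It fails at once if The jar is shifted by more than 20 mm (distance of jar from where it was at the start of the episode above 0.02 m).
It fails at once if The bottle is shifted by more than 20 mm (distance of bottle from where it was at the start of the episode above 0.02 m).
It fails at once if The model is shifted by more than 20 mm (distance of model from where it was at the start of the episode above 0.02 m).
It fails at once if The knife is shifted by more than 20 mm (distance of knife from where it was at the start of the episode above 0.02 m).
It fails at once if The crucible is knocked (more than 20 N) by the cup or the gripper (contact force between any of cup, the fingers, the arm and crucible above 20 N).
It also fails if it takes over 72 s, if anything falls off the work surface, if the arm or the gripper's body presses on something with over 40 N, if the wrist force passes 120 N, or if a joint passes its speed limit or range.

### The arm

A 6-joint arm with a two-finger parallel gripper is mounted at the origin on the work surface. World frame = base frame: x ahead of the robot, y to its left, z up, the work surface at z = 0. Lengths are in mm, angles in rad, forces in N, time in s.
With the tool pointing down it reaches from about 350 to 875 mm from the base axis. Payload 4.2 kg.
Tool frame: the origin (TCP) lies on the mounting face of the last link; the fingertips stand 173 mm ahead of it and the grasp point (between the pads) lies 155 mm ahead of it; z points along the fingers, y is the line along which they close (so a half turn about z gives the same grasp; the last joint's range is limited). The gripper opens to 85 mm and grips with 20 to 120 N. Pads are 22 mm wide; open, the fingers measure 114 mm over their backs; the gripper's body (76 mm by 85 mm) begins 54 mm behind the grasp point. The pads swing forward as they close: fully open they stand 13 mm farther back than shut.
Start: joints at [-1.016, 0.385, 0.008, 0, -1.194, -0.259], TCP at [182.207, -597.83, 404.712] pointing down, gripper open.
Joint ranges: [-3.14, 3.14], [-1.21, 2.06], [-1.07, 1.41], [-3.16, 2.05], [-2.99, -0.16], [-3.1, 3.1]. Speed limits (rad/s): [2.79, 2.79, 3.14, 3.14, 3.14, 3.14].

### API

Orientations are given as a unit quaternion [x, y, z, w].
In Python, from bench import arm gives the robot as it stands. The module is installed in compiled form; this text tells all that it offers.
- The arm moves only by the tool move_arm, never from a script. Its arguments are lists of equal length, an entry for each row: "fingers": the finger opening in mm, from 0 to 85.4; "travel": the shift along the tool's x, y, z in mm, a list of three; "dr": the turn, a rotation vector about the tool's x, y, z in rad, a list of three. A call has 1 to 10 rows; each row is the pose to reach, as a shift and turn from the pose commanded when the call began, along the tool's axes at that moment; what a row does not reach only later rows make up. A row lasts 1/10 s, in which the tool goes at most 50 mm and 8.59 degrees, less where a joint would pass 70% of its speed; a pose out of reach is approached as far as the arm can. A call with a gripper value outside its range is refused whole. The fingers move at their own pace and stop on an object; the grip force is fixed at half the most. Time passes only in rows, so rows that repeat a pose let the fingers close. It gives the time, the measured TCP pose, the force, the opening and the grip force at its end, in the units of the state.
- arm.read_state(): the state, without advancing time (a new reading comes with each control period).
- arm.get_image(name): name is "scene" or "top" or "wrist"; returns the picture (420x560x3 uint8, red, green, blue); there is no depth.
- arm.camera_model(name): a dict with "intrinsics" (3x3 intrinsics, pixels), "pose" (4x4, takes a point from camera to world coordinates). Camera axes: x right, y up, looking along -z (the intrinsics and any distortion apply to the point x, -y, -z); pixel columns grow to the right and rows downward; lengths in mm; the calibration is good to about 2 mm. A picture is of the moment at which its call begins: read the wrist's pose just before it. camera_model takes no time and is no camera call; for the wrist camera it gives the pose at the moment of the call.
- arm.job_done(): hands the job in; it is judged then, once.
The state is a dict: "clock": time; "joints": joint angles; "joint_vel": joint speeds; "joint_efforts": joint torques, N m; "position": TCP position; "ee_rot": TCP orientation; "contact_force": force on the tool from outside, world axes, zero at the start; "wrist_torque": the same for the moment, N m; "gripper_width": finger opening in mm; "grasp_force": force on a finger pad.
Only numpy, scipy, OpenCV 4.12 (cv2) and the standard library are available. Lean on these libraries where they do the work, as an engineer would, in place of code of your own. Each camera call takes 0.05 s, during which the arm holds its last target. There are 200 camera calls.

## Working session

There is one attempt and no reset: what is moved stays moved. The work goes in short steps, Python scripts to look and compute and a tool call to move; the robot and the scene stay as the last step left them, time stands still between calls to the robot, and variables do not carry over. Pictures are saved under pics/ and viewed, at most 10 in all, crops included, and the job is handed in when it is done.

Besides the shell and the picture viewer there is one more tool, called after "Request:" by a JSON object that holds its "fn" and its "kwargs", one argument or row to a line. move_arm: Moves the arm, as the interface text tells. Its arguments: {"type":"object","properties":{"fingers":{"type":"array","items":{"type":"number"}},"travel":{"type":"array","items":{"type":"array","items":{"type":"number"}}},"dr":{"type":"array","items":{"type":"array","items":{"type":"number"}}}},"required":["fingers","travel","dr"]}

```bash
mkdir -p pics; python3 - <<'E'
from bench import arm
import cv2,numpy as np
for n in("scene","top"):
    cv2.imwrite(f"pics/{n}0.png",cv2.cvtColor(arm.get_image(n),cv2.COLOR_RGB2BGR))
    m=arm.camera_model(n);print(n,np.round(m["intrinsics"],1).tolist(),np.round(m["pose"],3).tolist(),[k for k in m])
s=arm.read_state();print(s)
E
```

```text
scene [[492.6, 0.0, 281.7], [0.0, 492.6, 212.4], [0.0, 0.0, 1.0]] [[0.254, -0.543, 0.8, 1461.148], [0.967, 0.14, -0.213, -276.414], [0.004, 0.828, 0.561, 839.559], [0.0, 0.0, 0.0, 1.0]] ['intrinsics', 'pose']
top [[510.5, 0.0, 281.9], [0.0, 510.5, 211.3], [0.0, 0.0, 1.0]] [[0.021, 0.998, -0.066, 319.375], [-0.999, 0.019, -0.032, -10.6], [-0.031, 0.067, 0.997, 1235.814], [0.0, 0.0, 0.0, 1.0]] ['intrinsics', 'pose']
{'clock': 0.1, 'joints': array([-1.01639228e+00,  3.85506955e-01,  6.77306565e-03, -4.35997044e-04,
       -1.19402950e+00, -2.58610180e-01]), 'joint_vel': array([-1.34510352e-03, -9.38913545e-04,  3.36613976e-03,  7.98726735e-04,
        4.26238825e-04,  2.90356648e-05]), 'joint_efforts': array([ 9.33702609e-05, -3.93319845e+01,  1.88929939e+01,  4.19788465e+00,
       -2.58072643e-03,  6.50885084e-06]), 'position': array([ 182.1763848 , -597.67596254,  403.71815124]), 'ee_rot': array([-1.47278749e-01,  9.89094516e-01,  9.83499462e-04, -2.02774847e-04]), 'contact_force': array([ 0.47091954, -0.31200657, -0.85764716]), 'wrist_torque': array([-0.01934458,  0.00393589, -0.00054159]), 'grasp_force': 0.0, 'gripper_width': 85.51879969764232}
```

View pics/top0.png

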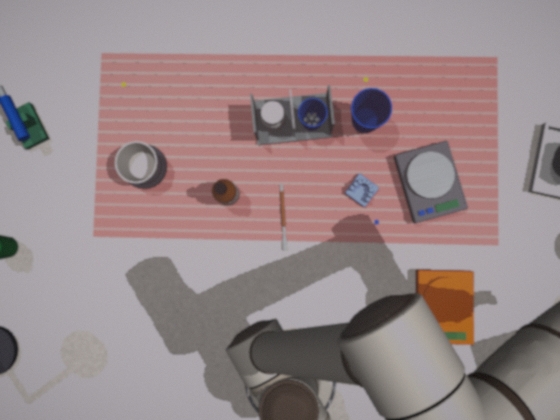

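View pics/scene0.png

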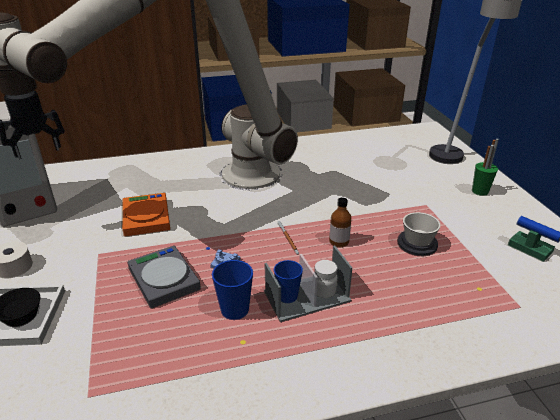

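Candidates in the top view. Cup: a small blue cup with ingots in the organiser bay at (312,113), and a larger empty blue cup at (371,110). The small one is about 30 px wide, which matches 68 mm. Scale: dark grey with a green display at (430,180), an orange one at (446,305) and a white one at (550,160), so I take the grey one. The crucible is at (138,162), the jar (272,113), bottle (224,192), model (362,190) and knife (283,215). I'll measure and check one close crop.

```bash
cat > h.py <<'E'
from bench import arm
import cv2,numpy as np
from scipy.spatial.transform import Rotation as R
def ray(name,u,v,z,m=None):
    m=m or arm.camera_model(name);K=m["intrinsics"];T=np.array(m["pose"])
    p=np.linalg.inv(K)@[u,v,1];d=T[:3,:3]@[p[0],-p[1],-p[2]];o=T[:3,3]
    return (o+d*(z-o[2])/d[2])[:2]
def img(n): return cv2.cvtColor(arm.get_image(n),cv2.COLOR_RGB2BGR)
def circ(mask,roi,z,name="top"):
    x0,y0,x1,y1=roi;m=np.zeros_like(mask);m[y0:y1,x0:x1]=mask[y0:y1,x0:x1]
    c=max(cv2.findContours(m,cv2.RETR_EXTERNAL,cv2.CHAIN_APPROX_NONE)[0],key=cv2.contourArea)
    P=np.array([ray(name,u,v,z) for u,v in c[:,0]],np.float32);e=cv2.fitEllipse(cv2.convexHull(P))
    return np.round(cv2.fitEllipse(c)[0],1),np.round(e[0],1),np.round(e[1],1)
E
python3 - <<'E'
from h import *
I=cv2.imread("pics/top0.png");H=cv2.cvtColor(I,cv2.COLOR_BGR2HSV)
blue=cv2.inRange(H,(105,150,40),(130,255,255))
grey=cv2.inRange(H,(0,0,125),(180,60,255))
print("cup",circ(blue,(296,92,330,136),93));print("big",circ(blue,(345,80,400,140),110))
print("pan",circ(grey,(396,143,466,205),40));print("cru",circ(cv2.inRange(H,(0,0,110),(180,50,255)),(105,130,175,195),75))
for n,b in(("org",(235,75,405,155)),("cru",(100,125,180,200)),("sc",(385,130,475,230))):
    x0,y0,x1,y1=b;cv2.imwrite(f"/tmp/{n}.png",cv2.resize(I[y0:y1,x0:x1],None,fx=4,fy=4,interpolation=cv2.INTER_CUBIC))
A=cv2.imread("/tmp/org.png");B=cv2.imread("/tmp/cru.png");C=cv2.imread("/tmp/sc.png")
o=np.zeros((600,690,3),np.uint8);o[:A.shape[0],:A.shape[1]]=A
B=cv2.resize(B,None,fx=.85,fy=.85);C=cv2.resize(C,None,fx=.68,fy=.68)
o[322:322+B.shape[0],:B.shape[1]]=B;o[322:322+C.shape[0],300:300+C.shape[1]]=C
cv2.imwrite("pics/crop.png",o)
E
```

```text
Traceback (most recent call last):
  File "h.py", line 12, in circ
    P=np.array([ray(name,u,v,z) for u,v in c[:,0]],np.float32);e=cv2.fitEllipse(cv2.convexHull(P))
                                                                 ~~~~~~~~~~~~~~^^^^^^^^^^^^^^^^^^^
cv2.error: OpenCV(4.12.0) /io/opencv/modules/imgproc/src/shapedescr.cpp:361: error: (-201:Incorrect size of input array) There should be at least 5 points to fit the ellipse in function 'fitEllipseNoDirect'
```

```bash
python3 - <<'E'
from h import *
I=cv2.imread("pics/top0.png");H=cv2.cvtColor(I,cv2.COLOR_BGR2HSV)
for u,v in((300,113),(312,103),(324,113),(312,125),(371,92),(430,175),(415,178),(398,165),(138,162),(120,160),(138,145),(138,180),(155,180)):print(u,v,H[v,u])
blue=cv2.inRange(H,(105,100,20),(135,255,255))
def t(n,*a):
    try:print(n,*circ(*a))
    except Exception as e:print(n,"bad")
t("cup",blue,(293,90,329,136),93);t("big",blue,(345,80,400,140),110)
for lo in (100,125,150):
    g=cv2.inRange(H,(0,0,lo),(180,70,255));t("pan%d"%lo,g,(396,143,466,205),40);t("cru%d"%lo,g,(105,130,175,195),75)
for n,b in(("org",(235,75,405,155)),("cru",(100,125,180,200)),("sc",(385,130,475,230))):
    x0,y0,x1,y1=b;cv2.imwrite(f"/tmp/{n}.png",cv2.resize(I[y0:y1,x0:x1],None,fx=4,fy=4,interpolation=cv2.INTER_CUBIC))
A=cv2.imread("/tmp/org.png");B=cv2.imread("/tmp/cru.png");C=cv2.imread("/tmp/sc.png")
o=np.zeros((600,690,3),np.uint8);o[:A.shape[0],:A.shape[1]]=A
B=cv2.resize(B,None,fx=.85,fy=.85);C=cv2.resize(C,None,fx=.68,fy=.68)
o[322:322+B.shape[0],:B.shape[1]]=B;o[322:322+C.shape[0],300:300+C.shape[1]]=C
cv2.imwrite("pics/crop.png",o)
E
```

```text
300 113 [116 142  99]
312 103 [127  92  61]
324 113 [124 108  66]
312 125 [116 103 114]
371 92 [126  85  63]
430 175 [110   9 164]
415 178 [108   8 165]
398 165 [167  23  77]
138 162 [150   7 177]
120 160 [  9  15 121]
138 145 [ 4 19 95]
138 180 [  8  17 117]
155 180 [163  35  66]
cup [312.4 112.5] [621.1 -38.5] [66.5 68.9]
big [370.7 108.4] [ 627.2 -167.4] [86.3 92.7]
pan100 [433.7 172.6] [ 492.3 -325.3] [157.2 221.3]
cru100 [136.  159.4] [513.4 366.9] [129.3 189.4]
pan125 [431.  174.3] [ 492.1 -319.2] [108.6 109.5]
cru125 [135.  158.7] [515.4 372.2] [116. 196.]
pan150 [430.9 174.4] [ 491.7 -319.2] [103.3 104.6]
cru150 [489.5 355.9] [511.4 346.9] [118.8 202.3]
```

View pics/crop.png

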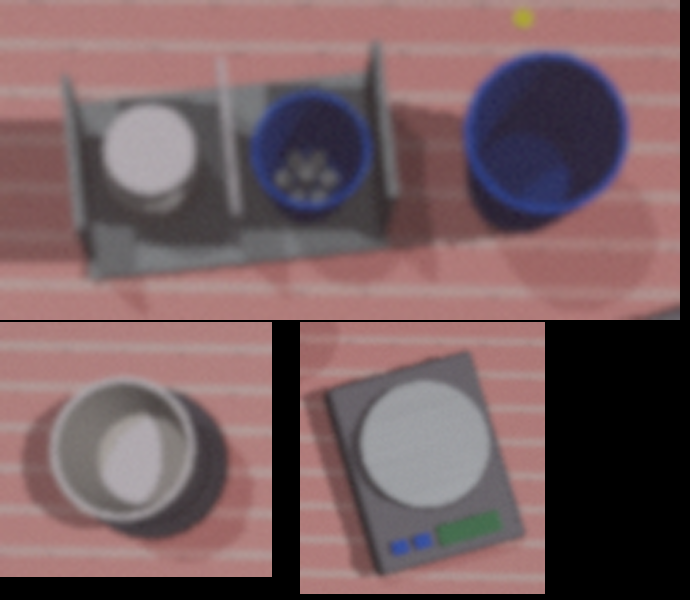

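The crop confirms the choice: the small cup (rim centre at px 312.5,112.5, measured 68 mm) holds the ingots in the right bay. The pan is at px (431,174.5), and the crucible rim is centred near px (136.3,162.5). Next I'll get the organiser angle from the panel tops and the crucible position, plus a second-view check.

```bash
python3 - <<'E'
from h import *
for a,b in(((290.5,89.5),(294.2,128.7)),((251.5,95),(254.5,131)),((329.2,86.2),(333.2,123.7))):
    p,q=ray("top",*a,100),ray("top",*b,100);d=p-q;print(p.round(),q.round(),np.hypot(*d).round(1),np.degrees(np.arctan2(d[1],d[0])).round(2))
print("cru top",ray("top",136.3,162.5,75))
# scene view check
I=cv2.imread("pics/scene0.png")
x,y,w,h=240,190,210,130
for n,z,p in(("cup",93,(621,-38.5)),("pan",40,(492,-319)),("cru",75,ray("top",136.3,162.5,75))):
    m=arm.camera_model("scene");T=np.array(m["pose"]);c=np.linalg.inv(T)@[*p,z,1];k=m["intrinsics"]@[c[0],-c[1],-c[2]];k=k/k[2];print(n,k[:2])
H=cv2.cvtColor(I,cv2.COLOR_BGR2HSV)
g=cv2.inRange(H,(0,0,125),(180,50,255))
print("pan scene",circ(g,(135,254,198,294),40,"scene"))
W=cv2.inRange(H,(0,0,110),(180,50,255));print("cru scene",circ(W,(398,208,445,250),75,"scene"))
b=cv2.inRange(H,(105,100,20),(135,255,255));print("cup scene",circ(b,(268,255,308,278),93,"scene"))
E
```

```text
[671.  12.] [581.   2.] 90.4 6.45
[658. 100.] [575.  91.] 83.1 6.14
[680. -75.] [594. -86.] 86.5 6.84
cru top [502.67423094 366.03873673]
cup [287.56891991 267.98518461]
pan [163.83781229 269.91399533]
cru [420.21385154 220.89148668]
pan scene (array([163.3, 270.9]), array([ 493.3, -320. ]), array([107.2, 108.1]))
cru scene (array([421.3, 222.3]), array([508.2, 366.2]), array([96. , 98.2]))
cup scene (array([287.9, 269.4]), array([626.9, -39.6]), array([67.5, 69.2]))
```

```bash
cat >> h.py <<'E'
def rot(z,y):
    z=np.array(z,float);z/=np.linalg.norm(z);y=np.array(y,float);y-=z*(y@z);y/=np.linalg.norm(y)
    return np.c_[np.cross(y,z),y,z]
def go(grasp,Rt,back=155):
    s=arm.read_state();R0=R.from_quat(s["ee_rot"]);p=np.array(grasp)-back*Rt[:,2]
    t=R0.inv().apply(p-s["position"]);d=(R0.inv()*R.from_matrix(Rt)).as_rotvec()
    print("t",s["clock"],"J",s["joints"].round(3),"P",s["position"].round(1),"W",round(s["gripper_width"],1),"F",s["contact_force"].round(1),"g",round(s["grasp_force"],1))
    print("travel",t.round(1).tolist(),"dr",d.round(4).tolist(),"dist",np.linalg.norm(t).round(),np.degrees(np.linalg.norm(d)).round(1))
def yaw(a): a=np.radians(a);return [np.cos(a),np.sin(a),0]
E
python3 - <<'E'
from h import *
go((621,-38.5,230),rot((0,0,-1),yaw(186.45)))
E
```

```text
t 0.1 J [-1.016  0.386  0.007 -0.    -1.194 -0.259] P [ 182.2 -597.7  403.7] W 85.5 F [ 0.5 -0.3 -0.9] g 0.0
travel [-582.7, 407.0, 19.5] dr [0.0017, 0.0013, -1.3877] dist 711.0 79.5
```

Request:
{"fn": "move_arm", "kwargs": {
  "fingers": [85,85,85,85,85,85,85,85,85,85],
  "travel": [
    [-582.7,407,19.5],
    [-582.7,407,19.5],
    [-582.7,407,19.5],
    [-582.7,407,19.5],
    [-582.7,407,19.5],
    [-582.7,407,19.5],
    [-582.7,407,19.5],
    [-582.7,407,19.5],
    [-582.7,407,19.5],
    [-582.7,407,19.5]
  ],
  "dr": [
    [0,0,-1.388],
    [0,0,-1.388],
    [0,0,-1.388],
    [0,0,-1.388],
    [0,0,-1.388],
    [0,0,-1.388],
    [0,0,-1.388],
    [0,0,-1.388],
    [0,0,-1.388],
    [0,0,-1.388]
  ]
}}

```text
clock: 1.1
position: [491.5, -202.7, 390.8]
ee_rot: [0.747, -0.665, -0.0, 0.0]
contact_force: [1.1, -0.6, 0.6]
gripper_width: 85.0
grasp_force: 0.0
```

```bash
python3 - <<'E'
from h import *
go((621,-38.5,230),rot((0,0,-1),yaw(186.45)))
E
```

```text
t 1.1 J [-0.086  0.237 -0.242 -0.    -1.092  0.203] P [ 491.5 -202.7  390.8] W 85.0 F [ 1.1 -0.6  0.6] g 0.0
travel [-148.0, -147.7, 5.8] dr [0.0004, 0.0002, 0.0041] dist 209.0 0.2
```

Request:
{"fn": "move_arm", "kwargs": {
  "fingers": [85,85,85,85,85,85],
  "travel": [
    [-148,-147.7,6],
    [-148,-147.7,6],
    [-148,-147.7,6],
    [-148,-147.7,6],
    [-148,-147.7,6],
    [-148,-147.7,6]
  ],
  "dr": [
    [0,0,0],
    [0,0,0],
    [0,0,0],
    [0,0,0],
    [0,0,0],
    [0,0,0]
  ]
}}

```text
clock: 1.7
position: [621.5, -39.4, 383.7]
ee_rot: [0.747, -0.665, -0.001, 0.001]
contact_force: [0.1, -0.8, 0.7]
gripper_width: 85.3
grasp_force: 0.0
```

```bash
python3 - <<'E'
from h import *
go((621,-38.5,65),rot((0,0,-1),yaw(186.45)))
m=arm.camera_model("wrist");print(np.round(m["intrinsics"],1).tolist(),np.round(m["pose"],2).tolist())
I=img("wrist");cv2.imwrite("pics/wrist1.png",I)
H=cv2.cvtColor(I,cv2.COLOR_BGR2HSV);b=cv2.inRange(H,(105,100,20),(135,255,255))
for c in cv2.findContours(b,cv2.RETR_EXTERNAL,cv2.CHAIN_APPROX_NONE)[0]:
    if cv2.contourArea(c)>800:
        P=np.array([ray("wrist",u,v,93,m) for u,v in c[:,0]],np.float32);e=cv2.fitEllipse(cv2.convexHull(P));print(cv2.boundingRect(c),e)
E
```

```text
t 1.7 J [ 0.196  0.396 -0.029 -0.    -1.148 -0.081] P [621.5 -39.4 383.7] W 85.3 F [ 0.1 -0.8  0.7] g 0.0
travel [-0.9, 0.0, 163.7] dr [0.0022, 0.0001, 0.0028] dist 164.0 0.2
[[361.4, 0.0, 278.9], [0.0, 361.4, 208.3], [0.0, 0.0, 1.0]] [[-0.99, 0.11, 0.04, 631.0], [-0.11, -0.94, -0.32, -121.82], [0.0, -0.32, 0.95, 353.53], [0.0, 0.0, 0.0, 1.0]]
(233, 152, 89, 91) ((622.6436767578125, -40.61146926879883), (66.3343734741211, 70.72471618652344), 5.275674343109131)
(215, 0, 156, 84) ((626.5596313476562, -159.41297912597656), (67.92640686035156, 97.6841049194336), 96.89771270751953)
```

View pics/wrist1.png

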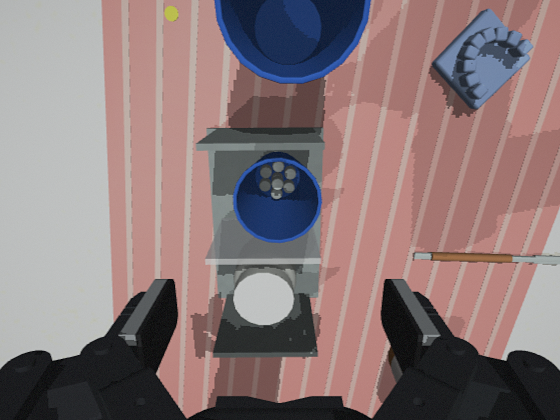

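The wrist view shows the cup rim at px (277,200) with the ingots inside, squarely between the panels, and the fingers straddling along the bay. I'll go down and grip.

Request:
{"fn": "move_arm", "kwargs": {
  "fingers": [85,85,85,85,85,85,40,40,40,40],
  "travel": [
    [0,0.5,45],
    [0,0.5,90],
    [0,0.5,130],
    [0,0.5,155],
    [0,0.5,168],
    [0,0.5,168],
    [0,0.5,168],
    [0,0.5,168],
    [0,0.5,168],
    [0,0.5,168]
  ],
  "dr": [
    [0,0,0],
    [0,0,0],
    [0,0,0],
    [0,0,0],
    [0,0,0],
    [0,0,0],
    [0,0,0],
    [0,0,0],
    [0,0,0],
    [0,0,0]
  ]
}}

```text
clock: 2.75
position: [621.1, -41.0, 219.8]
ee_rot: [0.746, -0.666, 0.002, -0.001]
contact_force: [-0.5, 0.1, 6.1]
gripper_width: 64.9
grasp_force: 64.4
```

```bash
python3 - <<'E'
from h import *
go((621,-38.5,180),rot((0,0,-1),yaw(186.45)))
E
```

```text
t 2.75 J [ 0.194  0.559 -0.217  0.001 -0.791 -0.081] P [621.1 -41.  219.8] W 64.9 F [-0.5  0.1  6.1] g 64.4
travel [-2.5, -0.7, -115.2] dr [-0.0042, -0.0006, 0.0013] dist 115.0 0.3
```

Request:
{"fn": "move_arm", "kwargs": {
  "fingers": [40,40,40,40,40,40,40,40],
  "travel": [
    [0,0,-10],
    [0,0,-25],
    [0,0,-45],
    [0,0,-75],
    [0,0,-110],
    [0,0,-150],
    [0,0,-165],
    [0,0,-165]
  ],
  "dr": [
    [0,0,0],
    [0,0,0],
    [0,0,0],
    [0,0,0],
    [0,0,0],
    [0,0,0],
    [0,0,0],
    [0,0,0]
  ]
}}

```text
clock: 3.55
position: [620.4, -40.9, 386.0]
ee_rot: [0.746, -0.666, 0.002, -0.003]
contact_force: [0.2, -0.1, -2.8]
gripper_width: 65.0
grasp_force: 66.1
```

```bash
python3 - <<'E'
from h import *
go((492,-319,225),rot((0,0,-1),yaw(186.45)))
cv2.imwrite("pics/wrist2.png",img("wrist"))
E
```

```text
t 3.55 J [ 0.194  0.391 -0.031  0.    -1.141 -0.081] P [620.4 -40.9 386. ] W 65.0 F [ 0.2 -0.1 -2.8] g 66.1
travel [261.8, 159.1, 4.7] dr [-0.0077, 0.0004, 0.0007] dist 306.0 0.4
```

View pics/wrist2.png

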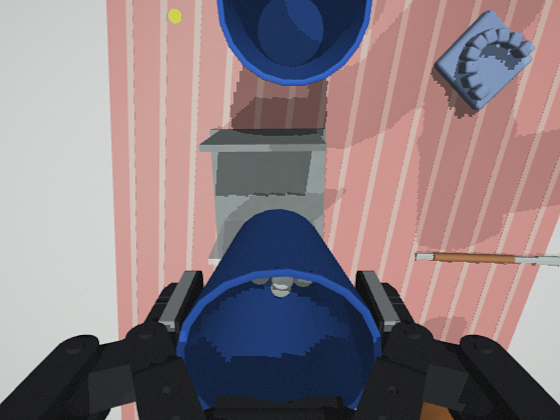

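The cup is held upright with its mouth at px (180–378, 270–410) and the ingots visible inside. I'll carry it to above the pan.

Request:
{"fn": "move_arm", "kwargs": {
  "fingers": [40,40,40,40,40,40,40,40,40,40],
  "travel": [
    [10,6,0],
    [35,21,0],
    [75,45,0],
    [118,71,1],
    [160,97,2],
    [200,121,3],
    [232,141,4],
    [253,154,5],
    [262,159,5],
    [262,159,5]
  ],
  "dr": [
    [0,0,0],
    [0,0,0],
    [0,0,0],
    [0,0,0],
    [0,0,0],
    [0,0,0],
    [0,0,0],
    [0,0,0],
    [0,0,0],
    [0,0,0]
  ]
}}

```text
clock: 4.6
position: [490.8, -320.4, 375.4]
ee_rot: [0.745, -0.667, -0.002, 0.001]
contact_force: [-0.0, 0.7, -2.5]
gripper_width: 64.9
grasp_force: 66.2
```

```bash
python3 - <<'E'
from h import *
go((492,-319,100),rot((0,0,-1),yaw(186.45)))
I=img("scene");H=cv2.cvtColor(I,cv2.COLOR_BGR2HSV);b=cv2.inRange(H,(105,100,20),(135,255,255))
cv2.imwrite("pics/s2.png",cv2.resize(I[150:320,60:300],None,fx=3,fy=3,interpolation=cv2.INTER_CUBIC))
E
```

```text
t 4.6 J [-0.302  0.342 -0.134 -0.    -1.098  0.413] P [ 490.8 -320.4  375.4] W 64.9 F [-0.   0.7 -2.5] g 66.2
travel [-1.0, -1.7, 120.4] dr [0.0028, 0.0016, -0.0022] dist 120.0 0.2
```

View pics/s2.png

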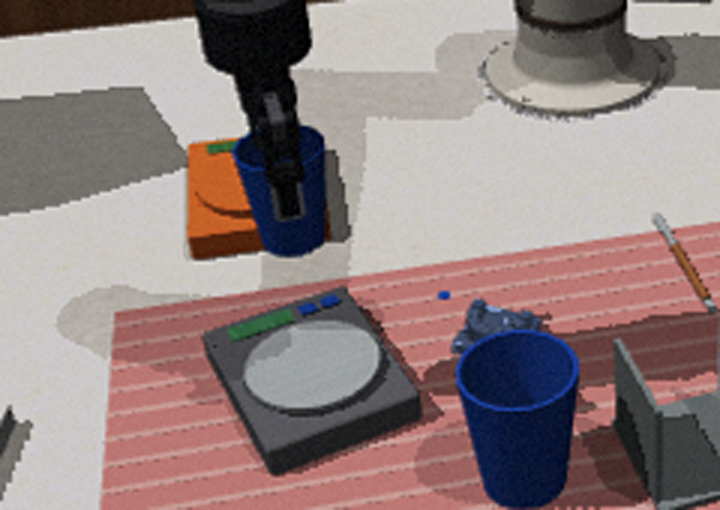

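Request:
{"fn": "move_arm", "kwargs": {
  "fingers": [40,40,40,40,40,40,40,40],
  "travel": [
    [-0.5,-1,15],
    [-1,-1.5,45],
    [-1,-1.5,80],
    [-1,-1.5,105],
    [-1,-1.5,115],
    [-1,-1.5,119],
    [-1,-1.5,120],
    [-1,-1.5,120]
  ],
  "dr": [
    [0,0,0],
    [0,0,0],
    [0,0,0],
    [0,0,0],
    [0,0,0],
    [0,0,0],
    [0,0,0],
    [0,0,0]
  ]
}}

```text
clock: 5.45
position: [493.9, -317.9, 258.3]
ee_rot: [0.746, -0.666, 0.001, -0.0]
contact_force: [-0.3, -0.3, -1.0]
gripper_width: 65.1
grasp_force: 66.3
```

```bash
python3 - <<'E'
from h import *
print(ray("scene",156.7,234.3,163.6),ray("scene",156.7,234.3,155))
go((492,-319,97),rot((0,0,-1),yaw(186.45)))
E
```

```text
[ 511.39413301 -320.43965333] [ 499.31073719 -320.99977158]
t 5.45 J [-0.296  0.463 -0.273  0.    -0.832  0.41 ] P [ 493.9 -317.9  258.3] W 65.1 F [-0.3 -0.3 -1. ] g 66.3
travel [0.8, 2.0, 6.3] dr [-0.0022, -0.0012, 0.0012] dist 7.0 0.2
```

Request:
{"fn": "move_arm", "kwargs": {
  "fingers": [40,40,40,40],
  "travel": [
    [0,0,2],
    [0,0,3.5],
    [0,0,4],
    [0,0,4]
  ],
  "dr": [
    [0,0,0],
    [0,0,0],
    [0,0,0],
    [0,0,0]
  ]
}}

```text
clock: 5.85
position: [493.2, -318.1, 253.1]
ee_rot: [0.746, -0.666, 0.0, -0.0]
contact_force: [-0.3, -0.1, -0.6]
gripper_width: 64.8
grasp_force: 66.3
```

Request:
{"fn": "move_arm", "kwargs": {
  "fingers": [40,40,40],
  "travel": [
    [0,0,1],
    [0,0,2],
    [0,0,2]
  ],
  "dr": [
    [0,0,0],
    [0,0,0],
    [0,0,0]
  ]
}}

```text
clock: 6.15
position: [493.4, -318.2, 251.8]
ee_rot: [0.746, -0.666, 0.0, 0.0]
contact_force: [-0.8, -0.3, 3.9]
gripper_width: 64.8
grasp_force: 66.0
```

Contact is felt, so I'll release and go straight up.

Request:
{"fn": "move_arm", "kwargs": {
  "fingers": [85,85,85,85,85,85,85,85,85,85],
  "travel": [
    [0,0,0],
    [0,0,0],
    [0,0,0],
    [0,0,0],
    [0,0,-10],
    [0,0,-40],
    [0,0,-90],
    [0,0,-140],
    [0,0,-180],
    [0,0,-180]
  ],
  "dr": [
    [0,0,0],
    [0,0,0],
    [0,0,0],
    [0,0,0],
    [0,0,0],
    [0,0,0],
    [0,0,0],
    [0,0,0],
    [0,0,0],
    [0,0,0]
  ]
}}

```text
clock: 7.15
position: [493.7, -318.5, 439.5]
ee_rot: [0.746, -0.666, 0.008, -0.002]
contact_force: [-0.0, 0.6, 0.2]
gripper_width: 84.9
grasp_force: 0.0
```

```bash
python3 - <<'E'
from h import *
go((492,-319,97),rot((0,0,-1),yaw(186.45)))
m=arm.camera_model("wrist");I=img("wrist");J=img("scene");o=np.zeros((420,800,3),np.uint8)
o[:,:400]=I[:,80:480];o[:,400:]=cv2.resize(J[180:320,75:208],(400,420));cv2.imwrite("pics/p3.png",o)
H=cv2.cvtColor(I,cv2.COLOR_BGR2HSV);b=cv2.inRange(H,(105,100,20),(135,255,255))
for c in cv2.findContours(b,cv2.RETR_EXTERNAL,cv2.CHAIN_APPROX_NONE)[0]:
    if cv2.contourArea(c)>800:
        P=np.array([ray("wrist",u,v,125,m) for u,v in c[:,0]],np.float32);e=cv2.fitEllipse(cv2.convexHull(P));print(cv2.boundingRect(c),e)
E
```

```text
t 7.15 J [-0.297  0.295 -0.037  0.003 -1.223  0.41 ] P [ 493.7 -318.5  439.5] W 84.9 F [-0.   0.6  0.2] g 0.0
travel [-1.3, 4.2, 187.5] dr [-0.0131, -0.0086, 0.0014] dist 188.0 0.9
(81, 246, 109, 97) ((617.4087524414062, -199.7977294921875), (76.9139404296875, 137.117431640625), 144.40164184570312)
(242, 153, 82, 84) ((494.609375, -317.2233581542969), (66.12409210205078, 70.12109375), 5.130693435668945)
```

View pics/p3.png

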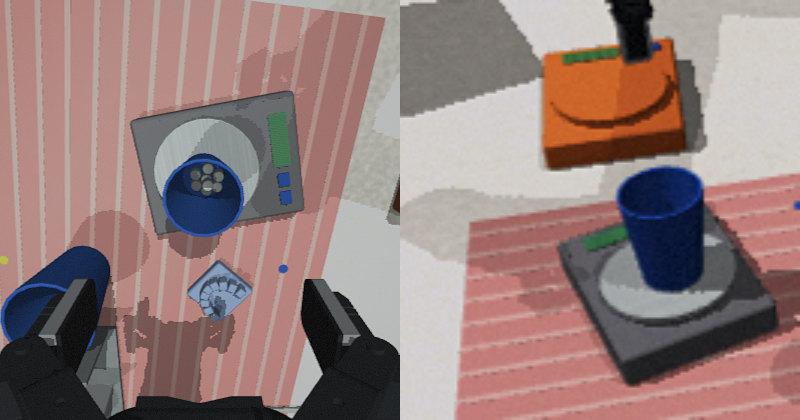

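The cup stands upright near the pan's middle at about (494,-317), with its rim at px (283,195) of the wrist view and the ingots inside. Next I turn the tool to a near-horizontal side grasp, pointing to -y and 15° down with the camera on top.

```bash
python3 - <<'E'
from h import *
d=np.array([0,-np.cos(np.radians(15)),-np.sin(np.radians(15))])
go(np.array([494,-71,300]),rot(d,(-1,0,0)),0)
E
```

```text
t 7.25 J [-0.297  0.3   -0.046 -0.    -1.221  0.41 ] P [ 492.9 -317.9  432.8] W 84.8 F [-0.8  0.1 -0.1] g 0.0
travel [-245.3, -28.5, 132.7] dr [-0.0768, 1.3067, 0.094] dist 280.0 75.2
```

Request:
{"fn": "move_arm", "kwargs": {
  "fingers": [85,85,85,85,85,85,85,85,85,85],
  "travel": [
    [-30,-3,0],
    [-60,-6,0],
    [-90,-9,10],
    [-120,-13,30],
    [-150,-17,50],
    [-180,-21,80],
    [-210,-25,100],
    [-245,-28.5,120],
    [-245,-28.5,132],
    [-245,-28.5,132]
  ],
  "dr": [
    [-0.0077,0.131,0.0094],
    [-0.0154,0.262,0.0188],
    [-0.023,0.392,0.0282],
    [-0.031,0.523,0.0376],
    [-0.038,0.653,0.047],
    [-0.046,0.784,0.0564],
    [-0.054,0.915,0.0658],
    [-0.0614,1.045,0.075],
    [-0.069,1.176,0.085],
    [-0.0768,1.3067,0.094]
  ]
}}

```text
clock: 8.25
position: [493.2, -70.2, 296.3]
ee_rot: [0.563, -0.557, 0.43, 0.434]
contact_force: [-1.1, 0.2, -0.7]
gripper_width: 85.1
grasp_force: 0.0
```

```bash
python3 - <<'E'
from h import *
d=np.array([0,-np.cos(np.radians(15)),-np.sin(np.radians(15))])
go(np.array([494,-71,300]),rot(d,(-1,0,0)),0)
E
```

```text
t 8.25 J [ 0.181  0.395 -0.864  1.321 -1.381 -1.249] P [493.2 -70.2 296.3] W 85.1 F [-1.1  0.2 -0.7] g 0.0
travel [3.8, -0.7, -0.2] dr [-0.0005, -0.0051, 0.0099] dist 4.0 0.6
```

```bash
cat > k.py <<'E'
import numpy as np
from scipy.optimize import least_squares
from scipy.spatial.transform import Rotation as R
D=[([-1.016,.386,.007,0,-1.194,-.259],[182.2,-597.7,403.7]),([-.086,.237,-.242,0,-1.092,.203],[491.5,-202.7,390.8]),([.196,.396,-.029,0,-1.148,-.081],[621.5,-39.4,383.7]),
([.194,.559,-.217,.001,-.791,-.081],[621.1,-41,219.8]),([-.302,.342,-.134,0,-1.098,.413],[490.8,-320.4,375.4]),([-.296,.463,-.273,0,-.832,.41],[493.9,-317.9,258.3]),
([-.297,.295,-.037,.003,-1.223,.41],[493.7,-318.5,439.5]),([.181,.395,-.864,1.321,-1.381,-1.249],[493.2,-70.2,296.3])]
# y-rotation positive pitches forward/down ; forearm along +x at zero
def fk(q,p,s4=1,s6=1):
    h,a1,L2,L3,off,d6,lat=p
    A=R.from_euler("z",q[0]);U=A*R.from_euler("y",q[1]);F=U*R.from_euler("y",-q[2]);W=F*R.from_euler("x",s4*q[3])*R.from_euler("y",-q[4])
    pos=A.apply([a1,-lat,h])+U.apply([0,0,L2])+F.apply([L3,0,off])+W.apply([d6,0,0])
    E=W*R.from_euler("x",s6*q[5])
    return pos,E
def fit(s4):
    f=lambda p:np.concatenate([fk(q,p,s4)[0]-x for q,x in D]+[np.array([p[1],p[4]])*.01])
    r=least_squares(f,[250,0,400,400,0,100,160]);return r
if __name__=="__main__":
    for s in(1,-1):
        r=fit(s);print(s,r.x.round(1),np.abs(r.fun).max().round(1))
E
python3 k.py
```

```text
1 [  6.  168.6 541.6 244.4  -5.9  24.8 162.6] 45.2
-1 [  1.  169.8 545.2 243.2  -9.   20.9 157.1] 45.7
```

Request:
{"fn": "move_arm", "kwargs": {
  "fingers": [85,85,85,85,85],
  "travel": [
    [-40,0,10],
    [-85,0,20],
    [-130,0,33],
    [-140,0,37],
    [-140,0,37]
  ],
  "dr": [
    [0,0,0],
    [0,0,0],
    [0,0,0],
    [0,0,0],
    [0,0,0]
  ]
}}

```text
clock: 8.75
position: [492.9, -71.2, 152.5]
ee_rot: [0.563, -0.559, 0.428, 0.433]
contact_force: [0.1, 0.0, -0.0]
gripper_width: 85.0
grasp_force: 0.0
```

```bash
python3 - <<'E'
from h import *
d=np.array([0,-np.cos(np.radians(15)),-np.sin(np.radians(15))])
go(np.array([494,-317,85]),rot(d,(-1,0,0)),145)
E
```

```text
t 8.75 J [ 0.145  0.654 -0.933  1.427 -1.307 -1.578] P [492.9 -71.2 152.5] W 85.0 F [ 0.1  0.  -0. ] g 0.0
travel [-1.7, -1.4, 109.9] dr [0.0028, -0.0007, 0.0086] dist 110.0 0.5
```

Request:
{"fn": "move_arm", "kwargs": {
  "fingers": [85,85,85,85,85,85,85],
  "travel": [
    [-2,-1.5,20],
    [-2,-1.5,50],
    [-2,-1.5,80],
    [-2,-1.5,100],
    [-2,-1.5,109],
    [-2,-1.5,110],
    [-2,-1.5,110]
  ],
  "dr": [
    [0,0,0.005],
    [0,0,0.008],
    [0,0,0.008],
    [0,0,0.008],
    [0,0,0.008],
    [0,0,0.008],
    [0,0,0.008]
  ]
}}

```text
clock: 9.45
position: [495.1, -176.2, 124.9]
ee_rot: [-0.559, 0.563, -0.432, -0.429]
contact_force: [0.3, 0.0, -0.1]
gripper_width: 84.9
grasp_force: 0.0
```

```bash
python3 - <<'E'
from h import *
d=np.array([0,-np.cos(np.radians(15)),-np.sin(np.radians(15))])
go(np.array([494,-317,85]),rot(d,(-1,0,0)),145)
m=arm.camera_model("wrist")
I=img("wrist");J=img("scene");o=np.zeros((420,800,3),np.uint8)
o[:,:400]=I[:,80:480];o[:,400:]=cv2.resize(J[180:320,75:208],(400,420));cv2.imwrite("pics/p4.png",o)
E
```

```text
t 9.45 J [-0.174  0.712 -0.926  1.762 -1.321 -1.645] P [ 495.1 -176.2  124.9] W 84.9 F [ 0.3  0.  -0.1] g 0.0
travel [-2.1, 1.1, 1.3] dr [-0.0001, -0.0001, -0.0062] dist 3.0 0.4
```

View pics/p4.png

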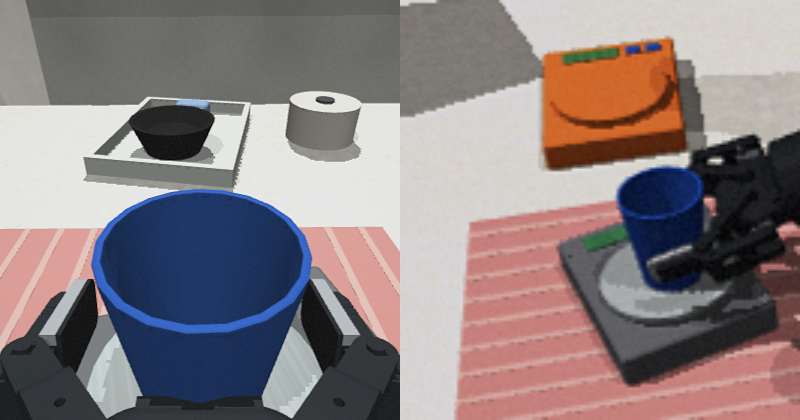

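Cup rim at px (93–310, 190–330), centred between the open fingers, and the scene view shows a finger beside the lower-middle of the wall. I'll close and lift.

Request:
{"fn": "move_arm", "kwargs": {
  "fingers": [60,40,30,30,30,30,30,30],
  "travel": [
    [0,1,0],
    [0,1,0],
    [0,1,0],
    [0,1,0],
    [0,1,0],
    [4,1,-1],
    [20,1,-5],
    [40,1,-10]
  ],
  "dr": [
    [0,0,0],
    [0,0,0],
    [0,0,0],
    [0,0,0],
    [0,0,0],
    [0,0,0],
    [0,0,0],
    [0,0,0]
  ]
}}

```text
clock: 10.35
position: [493.1, -177.4, 164.1]
ee_rot: [-0.561, 0.563, -0.429, -0.43]
contact_force: [-0.1, 0.1, -1.1]
gripper_width: 58.2
grasp_force: 63.6
```

```bash
python3 - <<'E'
from h import *
c=np.array([504,366,0.]);t=np.radians(15)
def pose(psi,phi,p,th=15):
    t=np.radians(th);z=np.array(yaw(psi))*np.cos(t)-[0,0,np.sin(t)]
    Rt=rot(z,np.cross(z,[0,0,1]));return Rt@R.from_rotvec([0,0,phi]).as_matrix()
# cup frame in tool at phi=0: axis a
for psi in(-30,):
  for phi in(0,1.2,1.6,2.0,2.3,2.5):
    R0=pose(psi,0,0);Rt=pose(psi,phi,0);a=Rt@(R0.T@[0,0,1]);tilt=np.arccos(a[2])
    low=np.array([0,0,-1])+a*a[2];low/=max(np.linalg.norm(low),1e-6)
    print(phi,np.degrees(tilt).round(),"rimctr",(40*a).round(),"lowedge",(40*a+34*low).round())
go(np.array([494,-317,250]),pose(-90,0,0),145)
E
```

```text
0 0.0 rimctr [ 0.  0. 40.] lowedge [ 0.  0. 40.]
1.2 66.0 rimctr [-24. -28.  16.] lowedge [-32. -39. -15.]
1.6 88.0 rimctr [-28. -28.   2.] lowedge [-29. -29. -32.]
2.0 109.0 rimctr [-30. -23. -13.] lowedge [-21. -17. -45.]
2.3 124.0 rimctr [-29. -17. -22.] lowedge [-12.  -7. -50.]
2.5 133.0 rimctr [-27. -11. -27.] lowedge [ -6.  -2. -52.]
t 10.35 J [-0.168  0.631 -0.928  1.733 -1.304 -1.56 ] P [ 493.1 -177.4  164.1] W 58.2 F [-0.1  0.1 -1.1] g 63.6
travel [119.0, -1.0, -32.8] dr [0.0025, 0.0035, -0.0016] dist 123.0 0.3
```

```bash
cat >> h.py <<'E'
def pose(psi,phi,th=15):
    t=np.radians(th);z=np.array(yaw(psi))*np.cos(t)-[0,0,np.sin(t)]
    return rot(z,np.cross(z,[0,0,1]))@R.from_rotvec([0,0,phi]).as_matrix()
E
python3 - <<'E'
from h import *
go([500,-177,270],pose(-90,0),0)
go([550,0,290],pose(-75,0),0)
go([550,150,290],pose(-60,0),0)
E
```

```text
t 10.35 J [-0.168  0.631 -0.928  1.733 -1.304 -1.56 ] P [ 493.1 -177.4  164.1] W 58.2 F [-0.1  0.1 -1.1] g 63.6
travel [102.1, -7.0, -28.2] dr [0.0025, 0.0035, -0.0016] dist 106.0 0.3
t 10.35 J [-0.168  0.631 -0.928  1.733 -1.304 -1.56 ] P [ 493.1 -177.4  164.1] W 58.2 F [-0.1  0.1 -1.1] g 63.6
travel [74.9, -56.5, -204.4] dr [0.2552, 0.0033, -0.0697] dist 225.0 15.2
t 10.35 J [-0.168  0.631 -0.928  1.733 -1.304 -1.56 ] P [ 493.1 -177.4  164.1] W 58.2 F [-0.1  0.1 -1.1] g 63.6
travel [35.6, -56.1, -349.1] dr [0.508, 0.0032, -0.1379] dist 355.0 30.2
```

Request:
{"fn": "move_arm", "kwargs": {
  "fingers": [30,30,30,30,30,30,30,30,30,30],
  "travel": [
    [25,-1,-7],
    [60,-3,-16],
    [95,-6,-28],
    [98,-16,-65],
    [90,-33,-110],
    [82,-45,-158],
    [75,-56,-204],
    [60,-56,-250],
    [47,-56,-300],
    [36,-56,-345]
  ],
  "dr": [
    [0,0,0],
    [0,0,0],
    [0,0,0],
    [0.05,0.001,-0.015],
    [0.12,0.002,-0.032],
    [0.19,0.003,-0.052],
    [0.255,0.003,-0.07],
    [0.34,0.003,-0.092],
    [0.425,0.003,-0.115],
    [0.508,0.003,-0.138]
  ]
}}

```text
clock: 11.35
position: [549.2, 148.2, 288.6]
ee_rot: [0.688, -0.395, 0.528, 0.304]
contact_force: [0.4, -0.3, -1.1]
gripper_width: 58.4
grasp_force: 64.2
```

```bash
python3 - <<'E'
from h import *
go([500,320,300],pose(-45,0),0)
go([530,390,250],pose(-30,0),145)
E
```

```text
t 11.35 J [ 0.493  0.472 -0.754  1.514 -1.314 -1.214] P [549.2 148.2 288.6] W 58.4 F [ 0.4 -0.3 -1.1] g 64.2
travel [-33.6, -44.1, -170.3] dr [0.2487, -0.0015, -0.0662] dist 179.0 14.7
t 11.35 J [ 0.493  0.472 -0.754  1.514 -1.314 -1.214] P [549.2 148.2 288.6] W 58.4 F [ 0.4 -0.3 -1.1] g 64.2
travel [-88.6, -35.8, -328.4] dr [0.5017, -0.0015, -0.1337] dist 342.0 29.7
```

Request:
{"fn": "move_arm", "kwargs": {
  "fingers": [30,30,30,30,30,30,30,30,30,30],
  "travel": [
    [-9,-11,-40],
    [-18,-23,-85],
    [-26,-34,-130],
    [-34,-44,-170],
    [-46,-43,-210],
    [-60,-41,-248],
    [-72,-39,-284],
    [-82,-37,-312],
    [-88,-36,-326],
    [-89,-36,-328]
  ],
  "dr": [
    [0.06,0,-0.016],
    [0.125,0,-0.033],
    [0.19,-0.001,-0.05],
    [0.25,-0.001,-0.066],
    [0.32,-0.001,-0.085],
    [0.38,-0.001,-0.101],
    [0.43,-0.001,-0.115],
    [0.475,-0.001,-0.127],
    [0.5,-0.001,-0.133],
    [0.502,-0.001,-0.134]
  ]
}}

```text
clock: 12.35
position: [409.9, 459.4, 286.2]
ee_rot: [0.766, -0.205, 0.589, 0.159]
contact_force: [-0.3, -0.9, -1.6]
gripper_width: 58.3
grasp_force: 64.2
```

```bash
python3 - <<'E'
from h import *
go([530,390,150],pose(-30,0),145)
go([530,390,142],pose(-30,1.2),145)
I=img("wrist");J=img("scene");o=np.zeros((420,800,3),np.uint8)
o[:,:400]=I[:,80:480];o[:,400:]=cv2.resize(J[130:270,360:493],(400,420));cv2.imwrite("pics/p5.png",o)
E
```

```text
t 12.35 J [ 1.072  0.543 -0.626  1.443 -1.343 -1.156] P [409.9 459.4 286.2] W 58.3 F [-0.3 -0.9 -1.6] g 64.2
travel [-95.7, -0.1, 24.0] dr [0.0015, -0.0022, 0.0011] dist 99.0 0.2
t 12.35 J [ 1.072  0.543 -0.626  1.443 -1.343 -1.156] P [409.9 459.4 286.2] W 58.3 F [-0.3 -0.9 -1.6] g 64.2
travel [-103.4, -0.1, 26.1] dr [-0.0, -0.0028, 1.2011] dist 107.0 68.8
```

View pics/p5.png

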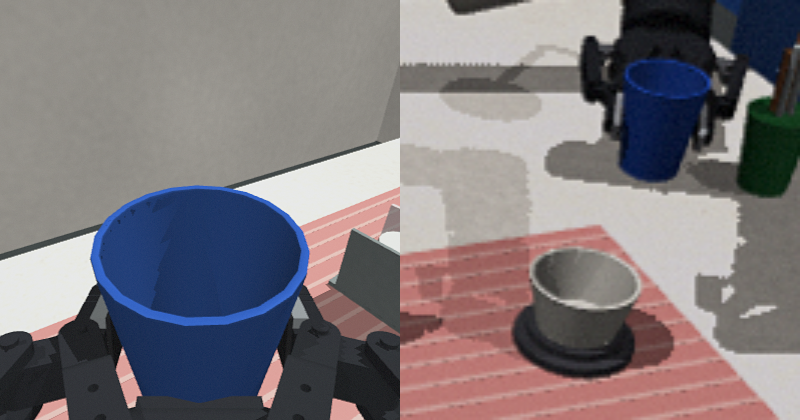

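The cup is upright in the grip, with the crucible below it. I'll lower and tip it part way.

Request:
{"fn": "move_arm", "kwargs": {
  "fingers": [30,30,30,30,30,30,30,30,30,30],
  "travel": [
    [-20,0,5],
    [-50,0,13],
    [-80,0,20],
    [-94,0,23],
    [-96,0,24],
    [-98,0,25],
    [-99,0,25],
    [-100,0,26],
    [-102,0,26],
    [-103,0,26]
  ],
  "dr": [
    [0,0,0],
    [0,0,0],
    [0,0,0.08],
    [0,0,0.2],
    [0,0,0.34],
    [0,0,0.48],
    [0,0,0.62],
    [0,0,0.76],
    [0,0,0.9],
    [0,0,1.04]
  ]
}}

```text
clock: 13.45
position: [411.0, 457.7, 180.8]
ee_rot: [0.559, -0.562, 0.59, -0.155]
contact_force: [0.6, -0.1, -1.2]
gripper_width: 58.6
grasp_force: 64.2
```

```bash
python3 - <<'E'
from h import *
go([530,390,142],pose(-30,1.6),145)
go([530,390,142],pose(-30,2.4),145)
E
```

```text
t 13.45 J [ 1.053  0.696 -0.674  1.506 -1.32  -2.409] P [411.  457.7 180.8] W 58.6 F [ 0.6 -0.1 -1.2] g 64.2
travel [-1.8, 1.3, -2.7] dr [-0.0012, -0.0072, 0.5529] dist 3.0 31.7
t 13.45 J [ 1.053  0.696 -0.674  1.506 -1.32  -2.409] P [411.  457.7 180.8] W 58.6 F [ 0.6 -0.1 -1.2] g 64.2
travel [-1.8, 1.3, -2.7] dr [-0.0041, -0.0066, 1.3529] dist 3.0 77.5
```

Roll turns joint 6 towards its limit this way (-2.41 of -3.1), so I'll tip the other way: roll back upright, shift, then tip with negative roll.

```bash
python3 - <<'E'
from h import *
for psi in(-30,-45):
  R0=pose(psi,0)
  for phi in(-1.2,-1.6,-2,-2.3,-2.5):
    Rt=pose(psi,phi);a=Rt@(R0.T@[0,0,1]);low=np.array([0,0,-1])+a*a[2];low/=np.linalg.norm(low)
    print(psi,phi,np.degrees(np.arccos(a[2])).round(),(40*a).round(),(40*a+34*low).round())
go([490,338,165],pose(-30,0),145)
go([490,338,145],pose(-30,-1.0),145)
E
```

```text
-30 -1.2 66.0 [12. 34. 16.] [ 17.  47. -15.]
-30 -1.6 88.0 [10. 39.  2.] [ 11.  40. -32.]
-30 -2 109.0 [  5.  38. -13.] [  4.  27. -45.]
-30 -2.3 124.0 [ -0.  33. -22.] [ -0.  14. -50.]
-30 -2.5 133.0 [ -4.  29. -27.] [ -1.   6. -52.]
-45 -1.2 66.0 [21. 30. 16.] [ 29.  41. -15.]
-45 -1.6 88.0 [20. 35.  2.] [ 21.  36. -32.]
-45 -2 109.0 [ 15.  35. -13.] [ 11.  25. -45.]
-45 -2.3 124.0 [  9.  32. -22.] [  4.  14. -50.]
-45 -2.5 133.0 [  4.  29. -27.] [  1.   6. -52.]
t 13.45 J [ 1.053  0.696 -0.674  1.506 -1.32  -2.409] P [411.  457.7 180.8] W 58.6 F [ 0.6 -0.1 -1.2] g 64.2
travel [64.6, 16.5, -16.5] dr [0.0045, -0.006, -1.0471] dist 69.0 60.0
t 13.45 J [ 1.053  0.696 -0.674  1.506 -1.32  -2.409] P [411.  457.7 180.8] W 58.6 F [ 0.6 -0.1 -1.2] g 64.2
travel [54.9, 33.3, -11.4] dr [0.0078, -0.0036, -2.0471] dist 65.0 117.3
```

```bash
python3 - <<'E'
from h import *
go([500,335,165],pose(-30,0),145)
go([500,335,144],pose(-30,-0.4),145)
E
```

```text
t 13.45 J [ 1.053  0.696 -0.674  1.506 -1.32  -2.409] P [411.  457.7 180.8] W 58.6 F [ 0.6 -0.1 -1.2] g 64.2
travel [63.8, 13.1, -6.7] dr [0.0045, -0.006, -1.0471] dist 65.0 60.0
t 13.45 J [ 1.053  0.696 -0.674  1.506 -1.32  -2.409] P [411.  457.7 180.8] W 58.6 F [ 0.6 -0.1 -1.2] g 64.2
travel [53.6, 30.6, -1.3] dr [0.0059, -0.0052, -1.4471] dist 62.0 82.9
```

Request:
{"fn": "move_arm", "kwargs": {
  "fingers": [30,30,30,30,30,30,30,30,30,30],
  "travel": [
    [8,2,-1],
    [18,4,-2],
    [30,6,-3],
    [42,9,-5],
    [54,11,-6],
    [62,13,-7],
    [64,13,-7],
    [64,13,-7],
    [60,20,-5],
    [56,26,-3]
  ],
  "dr": [
    [0,0,-0.1],
    [0,0,-0.25],
    [0,0,-0.4],
    [0,0,-0.55],
    [0,0,-0.7],
    [0,0,-0.85],
    [0.004,-0.005,-1],
    [0.004,-0.006,-1.14],
    [0.005,-0.006,-1.28],
    [0.006,-0.005,-1.42]
  ]
}}

```text
clock: 14.45
position: [378.7, 405.4, 187.6]
ee_rot: [0.791, -0.056, 0.547, 0.267]
contact_force: [-0.1, 0.3, -1.9]
gripper_width: 58.7
grasp_force: 64.2
```

```bash
python3 - <<'E'
from h import *
go([500,335,144],pose(-30,-1.6),145)
E
```

```text
t 14.45 J [ 1.047  0.624 -0.824  1.539 -1.311 -1.061] P [378.7 405.4 187.6] W 58.7 F [-0.1  0.3 -1.9] g 64.2
travel [-5.6, -1.9, 1.8] dr [0.0, -0.0007, -1.2168] dist 6.0 69.7
```

Request:
{"fn": "move_arm", "kwargs": {
  "fingers": [30,30,30,30,30,30,30,30,30,30],
  "travel": [
    [-2,0,1],
    [-4,-1,1],
    [-5.5,-2,2],
    [-5.5,-2,2],
    [-5.5,-2,2],
    [-5.5,-2,2],
    [-5.5,-2,2],
    [-5.5,-2,2],
    [-5.5,-2,2],
    [-5.5,-2,2]
  ],
  "dr": [
    [0,0,-0.13],
    [0,0,-0.27],
    [0,0,-0.41],
    [0,0,-0.55],
    [0,0,-0.69],
    [0,0,-0.83],
    [0,0,-0.96],
    [0,0,-1.06],
    [0,0,-1.14],
    [0,0,-1.2]
  ]
}}

```text
clock: 15.45
position: [379.0, 405.1, 181.4]
ee_rot: [0.685, 0.4, 0.302, 0.529]
contact_force: [-0.7, -0.9, -1.0]
gripper_width: 58.2
grasp_force: 64.1
```

```bash
python3 - <<'E'
from h import *
go([500,335,144],pose(-30,-2.4),145)
I=img("top");J=img("scene");o=np.zeros((420,800,3),np.uint8)
o[:,:400]=cv2.resize(I[100:226,76:196],(400,420));o[:,400:]=cv2.resize(J[130:270,360:493],(400,420));cv2.imwrite("pics/p6.png",o)
E
```

```text
t 15.45 J [ 1.045  0.635 -0.825  1.544 -1.311  0.124] P [379.  405.1 181.4] W 58.2 F [-0.7 -0.9 -1. ] g 64.1
travel [-0.2, 0.0, -0.3] dr [0.0005, -0.0001, -0.8193] dist 0.0 46.9
```

View pics/p6.png

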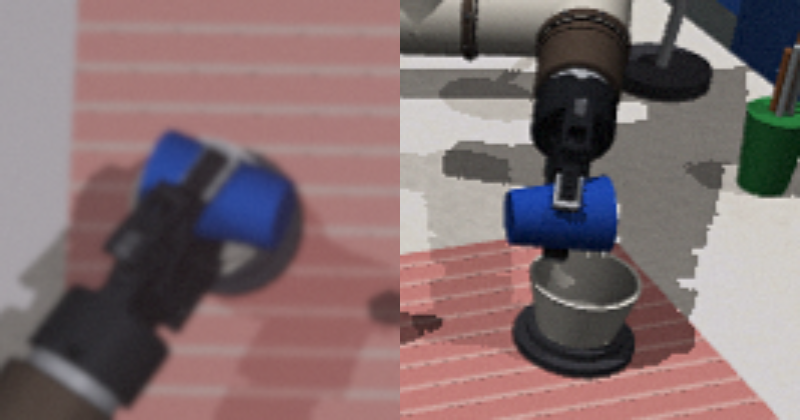

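Picture: the cup lies horizontal with its mouth, at crop px (618,215) on the right, over the crucible at crop px (585,270), and nothing spilt. I've used my picture views and will check numerically from here. Now the slow pour.

Request:
{"fn": "move_arm", "kwargs": {
  "fingers": [30,30,30,30,30,30,30,30,30,30],
  "travel": [
    [0,0,0],
    [0,0,0],
    [0,0,0],
    [0,0,0],
    [0,0,0],
    [0,0,0],
    [0,0,0],
    [0,0,0],
    [0,0,0],
    [0,0,0]
  ],
  "dr": [
    [0,0,-0.06],
    [0,0,-0.12],
    [0,0,-0.18],
    [0,0,-0.24],
    [0,0,-0.3],
    [0,0,-0.35],
    [0,0,-0.4],
    [0,0,-0.45],
    [0,0,-0.5],
    [0,0,-0.55]
  ]
}}

```text
clock: 16.55
position: [378.6, 405.7, 181.5]
ee_rot: [0.551, 0.571, 0.148, 0.591]
contact_force: [0.4, -1.5, -0.9]
gripper_width: 58.4
grasp_force: 64.2
```

Request:
{"fn": "move_arm", "kwargs": {
  "fingers": [30,30,30,30,30,30,30,30,30,30],
  "travel": [
    [0,0,0],
    [0,0,0],
    [0,0,0],
    [0,0,0],
    [0,0,0],
    [0,0,0],
    [0,0,0],
    [0,0,0],
    [0,0,0],
    [0,0,0]
  ],
  "dr": [
    [0,0,-0.05],
    [0,0,-0.1],
    [0,0,-0.15],
    [0,0,-0.2],
    [0,0,-0.25],
    [0,0,-0.3],
    [0,0,-0.3],
    [0,0,-0.3],
    [0,0,-0.3],
    [0,0,-0.3]
  ]
}}

```text
clock: 17.55
position: [378.0, 406.4, 181.2]
ee_rot: [0.459, 0.647, 0.059, 0.606]
contact_force: [0.1, -0.6, -0.7]
gripper_width: 58.4
grasp_force: 64.2
```

```bash
python3 - <<'E'
from h import *
go([500,335,144],pose(-30,-2.4),145)
E
```

```text
t 17.55 J [ 1.047  0.636 -0.825  1.545 -1.311  0.97 ] P [378.  406.4 181.2] W 58.4 F [ 0.1 -0.6 -0.7] g 64.2
travel [-1.0, -0.2, 1.1] dr [0.0031, -0.0015, 0.0283] dist 2.0 1.6
```

Request:
{"fn": "move_arm", "kwargs": {
  "fingers": [30,30,30,30,30,30,30,30,30,30],
  "travel": [
    [0,0,0],
    [0,0,0],
    [0,0,0],
    [0,0,0],
    [0,0,0],
    [0,0,0],
    [0,0,0],
    [0,0,0],
    [0,0,0],
    [0,0,0]
  ],
  "dr": [
    [0,0,-0.1],
    [0,0,0.05],
    [0,0,-0.1],
    [0,0,0.05],
    [0,0,-0.1],
    [0,0,-0.1],
    [0,0,0],
    [0,0,0.14],
    [0,0,0.28],
    [0,0,0.42]
  ]
}}

```text
clock: 18.55
position: [377.9, 406.5, 181.2]
ee_rot: [0.586, 0.535, 0.187, 0.58]
contact_force: [0.4, -0.1, -1.6]
gripper_width: 58.5
grasp_force: 64.2
```

```bash
python3 - <<'E'
from h import *
go([500,335,170],pose(-30,-1.0),145)
go([500,335,240],pose(-30,0),145)
E
```

```text
t 18.55 J [ 1.048  0.636 -0.825  1.545 -1.311  0.542] P [377.9 406.5 181.2] W 58.5 F [ 0.4 -0.1 -1.6] g 64.2
travel [-11.6, 23.1, -5.4] dr [0.0006, -0.0039, 1.0002] dist 26.0 57.3
t 18.55 J [ 1.048  0.636 -0.825  1.545 -1.311  0.542] P [377.9 406.5 181.2] W 58.5 F [ 0.4 -0.1 -1.6] g 64.2
travel [-39.6, 84.6, -23.5] dr [-0.0015, -0.0042, 2.0002] dist 96.0 114.6
```

Request:
{"fn": "move_arm", "kwargs": {
  "fingers": [30,30,30,30,30,30,30,30,30,30],
  "travel": [
    [-1,3,-1],
    [-3,7,-2],
    [-5,11,-3],
    [-8,16,-4],
    [-11,22,-5],
    [-16,34,-9],
    [-22,46,-13],
    [-28,60,-16],
    [-34,73,-20],
    [-39.5,84.5,-23.5]
  ],
  "dr": [
    [0,0,0.14],
    [0,0,0.28],
    [0,0,0.42],
    [0,0,0.56],
    [0,0,0.7],
    [0,0,0.84],
    [0,0,0.98],
    [0,0,1.12],
    [0,0,1.26],
    [0,0,1.4]
  ]
}}

```text
clock: 19.55
position: [379.1, 405.7, 278.1]
ee_rot: [0.792, 0.031, 0.516, 0.323]
contact_force: [-0.1, 0.5, -1.2]
gripper_width: 58.1
grasp_force: 64.2
```

```bash
python3 - <<'E'
from h import *
go([500,335,240],pose(-30,0),145)
go([550,150,290],pose(-60,0),0)
I=img("top");cv2.imwrite("/tmp/after.png",I)
I0=cv2.imread("pics/top0.png")
u,v=136,162
g=cv2.cvtColor(I,cv2.COLOR_BGR2GRAY);g0=cv2.cvtColor(I0,cv2.COLOR_BGR2GRAY)
print(g0[v-12:v+22:2,u-16:u+18:2]);print(g[v-12:v+22:2,u-16:u+18:2])
E
```

```text
t 19.55 J [ 1.066  0.477 -0.781  1.475 -1.327 -0.649] P [379.1 405.7 278.1] W 58.1 F [-0.1  0.5 -1.2] g 64.2
travel [-0.9, 0.3, 0.2] dr [-0.0032, -0.0019, 0.5999] dist 1.0 34.4
t 19.55 J [ 1.066  0.477 -0.781  1.475 -1.327 -0.649] P [379.1 405.7 278.1] W 58.1 F [-0.1  0.5 -1.2] g 64.2
travel [-9.1, 159.7, 263.0] dr [-0.4971, -0.1544, 0.7219] dist 308.0 51.0
[[148 124 111 114 111 109 107 104 100  97  95  92  79  75  79 104 142]
 [130 117 114 115 112 110 109 107 113 125 133 135 110  89  84  82 119]
 [121 116 118 115 115 113 115 130 146 155 160 167 158 130 116  98  95]
 [116 117 119 118 117 119 138 156 159 166 170 171 171 148 129 122 103]
 [118 119 118 118 117 131 153 161 167 171 172 171 172 157 132 129 123]
 [117 120 118 120 123 148 158 164 172 171 170 172 172 163 136 130 127]
 [117 119 118 117 127 153 163 169 171 174 172 172 172 164 135 129 129]
 [116 116 116 117 130 156 168 172 172 172 172 172 172 166 136 129 129]
 [115 114 116 115 131 158 169 172 171 173 174 172 172 164 136 129 131]
 [114 116 116 114 126 159 169 170 173 171 172 172 173 165 136 131 134]
 [117 111 112 114 120 156 171 
[... 975 characters left out ...]
 41  38  37  35  34  36  41  51  50  52  58  75 108 122 123]
 [ 37  44  55  44  39  38  37  37  39  46  50  53  86 128 126 122 123]
 [ 37  39  43  38  38  36  37  36  39  45  64  89 138 153 129 122 125]
 [ 37  31  37  37  41  43  51  38  38  66 121 126 149 146 123 122 132]
 [ 47  34  38  37  53  65  49  36  42  88 118 127 145 135 124 124 137]
 [ 59  38  36  37  54  60  34  36  70 120 139 151 148 126 126 139 123]
 [ 37  33  34  36  37  38  34  46 112 150 156 152 129 123 137 132  84]
 [ 36  35  37  36  36  33  41  59  99 117 126 117 119 134 120  81  59]
 [ 35  33  36  37  36  37  59  88  97 106 118 127 132 105  70  60  54]
 [ 34  39  49  45  36  44  86 124 127 126 122 100  78  59  50  50  54]]
```

Request:
{"fn": "move_arm", "kwargs": {
  "fingers": [30,30,30,30,30,30,30,30,30,30],
  "travel": [
    [0,10,15],
    [-1,26,42],
    [-2,42,70],
    [-3,60,98],
    [-4,78,128],
    [-5,97,158],
    [-6,116,190],
    [-7,134,221],
    [-8,150,247],
    [-9,160,263]
  ],
  "dr": [
    [-0.04,-0.01,0.08],
    [-0.09,-0.03,0.15],
    [-0.14,-0.045,0.22],
    [-0.19,-0.06,0.29],
    [-0.245,-0.08,0.36],
    [-0.3,-0.095,0.435],
    [-0.35,-0.11,0.51],
    [-0.4,-0.125,0.58],
    [-0.45,-0.14,0.65],
    [-0.497,-0.154,0.722]
  ]
}}

```text
clock: 20.6
position: [551.4, 148.2, 290.3]
ee_rot: [0.686, -0.395, 0.527, 0.308]
contact_force: [-0.2, -0.1, -0.3]
gripper_width: 58.5
grasp_force: 64.2
```

```bash
python3 - <<'E'
from h import *
go([500,-177,240],pose(-90,0),0)
I=img("top");cv2.imwrite("/tmp/after2.png",I)
g=cv2.cvtColor(I,cv2.COLOR_BGR2GRAY);u,v=136,162
np.set_printoptions(linewidth=250)
print(g[v-16:v+22,u-18:u+20])
J=img("scene");G=cv2.cvtColor(J,cv2.COLOR_BGR2GRAY)
# mouth of cup seen by top: project
s=arm.read_state();Rt=R.from_quat(s["ee_rot"]);p=s["position"]+Rt.apply([0,0,145])+[0,0,42]
m=arm.camera_model("top");c=np.linalg.inv(m["pose"])@[*p,1];k=m["intrinsics"]@[c[0],-c[1],-c[2]];k/=k[2];print("mouth",k[:2],p)
x,y=k[:2].astype(int);print(cv2.cvtColor(I,cv2.COLOR_BGR2HSV)[y-16:y+17:2,x-16:x+17:2,1])
E
```

```text
t 20.6 J [ 0.494  0.474 -0.746  1.504 -1.32  -1.202] P [551.4 148.2 290.3] W 58.5 F [-0.2 -0.1 -0.3] g 64.2
travel [15.6, 206.1, 261.1] dr [-0.5019, -0.0055, 0.1392] dist 333.0 29.8
[[ 71  59  52 ... 179 178 178]
 [ 69  56  54 ... 178 178 179]
 [ 69  55  52 ... 178 177 178]
 ...
 [108 107 105 ... 138 139 145]
 [101 101  99 ... 133 137 143]
 [ 99 100 101 ... 130 135 141]]
mouth [280.70550221  83.92302978] [621.18016651  26.80767328 295.39365829]
[[ 76  77  76  76  75  73  68  63  63  62  59  65  72  75  79  77  78]
 [ 76  77  77  75  61  79 100 120 118 121 114 104  81  59  74  77  77]
 [ 76  77  72  63 116 139 126 113 112  99 100  98 116 100  68  71  78]
 [ 66  60  90 135 133 124 115 113  97  86  85  84  86  95 122  71  53]
 [ 48 129 155 141 132 129 123 114 100  80  90  96  80  89  95 112  47]
 [103 160 148 143 135 127 124 105  92  99  96  84  82  96  86 116  92]
 [135 166 140 136 139 132 123 103 100  89  92  86  81  91  86  86 121]
 [151 153 141 140 139 137 119  86  92  92  95  96  86  97  97  95 119]
 [164 158 146 144 136 134 113 101  98  88  89  91  98  89 102  86 121]
 [141 151 147 150 140 137 104  92  95  96 102  95  92  94  89  88 110]
 [ 96 145 149 148 142 121  89  97 109 120 117 109  93  92  99  93 120]
 [ 79 146 144 150 148 115 107 118 128 126 124 123 115 104 102 100 126]
 [ 60 132 150 146 136 122 142 137 134 132 124 129 123 112  98 103 109]
 [ 68  86 143 151 140 131 126 129 134 136 126 131 131 124 122 146  95]
 [ 71  58 108 157 133 129 129 131 136 140 129 138 143 148 154 151  50]
 [ 48  42  49 155 159 141 131 147 132 134 142 154 155 164 169 119  20]
 [ 28  23  19  99 166 163 156 146 139 154 161 163 173 165 134  52  14]]
```

The cup interior is uniformly blue in the top image, so it's empty. I'll carry it back towards the pan.

Request:
{"fn": "move_arm", "kwargs": {
  "fingers": [30,30,30,30,30,30,30,30,30,30],
  "travel": [
    [0,12,15],
    [1,30,38],
    [2,52,66],
    [4,76,96],
    [6,101,128],
    [8,127,160],
    [10,152,192],
    [12,175,222],
    [14,194,246],
    [15.5,206,261]
  ],
  "dr": [
    [-0.04,0,0.01],
    [-0.09,0,0.025],
    [-0.14,-0.001,0.04],
    [-0.19,-0.002,0.053],
    [-0.245,-0.002,0.068],
    [-0.3,-0.003,0.083],
    [-0.36,-0.004,0.1],
    [-0.42,-0.004,0.117],
    [-0.47,-0.005,0.13],
    [-0.502,-0.0055,0.139]
  ]
}}

```text
clock: 21.7
position: [499.7, -176.5, 240.1]
ee_rot: [0.562, -0.559, 0.43, 0.431]
contact_force: [0.7, 0.7, -0.5]
gripper_width: 58.0
grasp_force: 64.2
```

```bash
python3 - <<'E'
from h import *
np.set_printoptions(linewidth=250,threshold=100000)
go([494,-318,90],pose(-90,0),145)
I=img("top");cv2.imwrite("/tmp/after3.png",I)
g=cv2.cvtColor(I,cv2.COLOR_BGR2GRAY);u,v=138,164
print(g[v-20:v+22,u-20:u+22])
E
```

```text
t 21.7 J [-0.141  0.496 -0.891  1.662 -1.289 -1.377] P [ 499.7 -176.5  240.1] W 58.0 F [ 0.7  0.7 -0.5] g 64.2
travel [-108.4, 5.3, 30.4] dr [-0.0009, -0.0012, 0.004] dist 113.0 0.2
[[164 162 162 164 166 167 169 169 167 161 152 142 131 125 117 113 106 105 102 100 101 103 105 111 123 137 147 158 165 163 156 149 145 151 154 159 163 165 164 167 167 166]
 [155 153 154 159 164 170 169 164 153 141 130 121 112 109 105 106 104 102 100  97  96  94  93  93  96 102 117 131 147 157 152 142 132 131 137 145 149 156 160 165 164 166]
 [145 141 144 154 165 167 157 147 134 123 117 112 111 109 106 106 104 103  99  96  96  92  90  89  86  86  90 101 119 133 147 146 133 119 109 112 119 133 145 152 158 156]
 [135 132 139 156 161 154 141 129 120 115 114 112 112 111 108 106 103 102 102  98  97  96  91  89  86  85  81  83  91 107 127 143 143 129 108  93  95 108 122 136 144 148]
 [122 134 147 157 154 142 128 122 117 117 113 115 111 110 109 107 106 104 103  99  99  96  94  91  87  84  81  81  81  86 103 126 142 146 127 102  89  89  98 113 124 138]
 [125 145 156 155 141 130 121 118 117 116 116 116 112 114 108 1
[... 5564 characters left out ...]
67  66  67  69]
 [106 107 105 107 105 107 108 113 119 122 125 130 139 144 144 142 142 141 142 141 144 141 135 128 114 103  92  77  69  64  64  63  62  62  62  63  66  68  70  69  67  76]
 [115 109 106 104 105 104 106 107 106 107 102 105 107 108 110 114 114 117 117 116 114 106  96  88  77  74  70  64  63  62  63  64  65  64  67  68  67  66  69  72  77  91]
 [130 125 120 116 110 109 108 109 111 109 107 102 103  99  92  85  85  86  87  83  81  75  72  64  64  65  64  66  66  65  66  67  66  66  65  66  66  67  76  88  98 107]
 [143 140 138 130 127 125 122 122 122 123 123 122 123 119 107  92  82  76  73  71  72  68  66  66  66  66  66  67  68  69  65  65  68  67  68  71  70  78  92 104 117 121]]
```

The crucible shows about eight ingot-sized blobs on its floor at the left inside the rim. Now I'll lower the cup to the pan.

Request:
{"fn": "move_arm", "kwargs": {
  "fingers": [30,30,30,30,30,30,30,30,30],
  "travel": [
    [-15,1,5],
    [-40,2,12],
    [-70,4,20],
    [-92,5,26],
    [-103,5.3,29],
    [-107,5.3,30],
    [-108.4,5.3,30.4],
    [-108.4,5.3,30.4],
    [-108.4,5.3,30.4]
  ],
  "dr": [
    [0,0,0],
    [0,0,0],
    [0,0,0.002],
    [0,0,0.004],
    [0,0,0.004],
    [0,0,0.004],
    [0,0,0.004],
    [0,0,0.004],
    [0,0,0.004]
  ]
}}

```text
clock: 22.65
position: [495.8, -176.3, 129.3]
ee_rot: [0.561, -0.56, 0.433, 0.429]
contact_force: [0.1, 0.1, -0.7]
gripper_width: 58.6
grasp_force: 64.2
```

```bash
python3 - <<'E'
from h import *
go([494,-318,87],pose(-90,0),145)
I=img("scene");H=cv2.cvtColor(I,cv2.COLOR_BGR2HSV);b=cv2.inRange(H,(105,110,20),(135,255,255));b[:,215:]=0;b[:228]=0;b[300:]=0
n,l,s,c=cv2.connectedComponentsWithStats(b)
i=1+np.argmax(s[1:,4]);print(s[i],c[i])
for y in range(s[i][1],s[i][1]+s[i][3],3):
    x=np.where(l[y]==i)[0];print(y,x.min(),x.max(),(x.min()+x.max())/2,end=" | ")
E
```

```text
t 22.65 J [-0.176  0.703 -0.926  1.767 -1.322 -1.634] P [ 495.8 -176.3  129.3] W 58.6 F [ 0.1  0.1 -0.7] g 64.2
travel [-4.2, 1.8, 2.8] dr [-0.0055, -0.0021, -0.0028] dist 5.0 0.4
[146 234  30  29 632] [160.60126582 246.70727848]
234 162 169 165.5 | 237 152 173 162.5 | 240 147 175 161.0 | 243 146 174 160.0 | 246 146 174 160.0 | 249 148 174 161.0 | 252 149 174 161.5 | 255 149 171 160.0 | 258 151 163 157.0 | 261 152 155 153.5 |
```

Request:
{"fn": "move_arm", "kwargs": {
  "fingers": [30,30,30,30],
  "travel": [
    [-1,1,0.5],
    [-2,1.5,1],
    [-2.5,1.5,1],
    [-2.5,1.5,1]
  ],
  "dr": [
    [0,0,0],
    [0,0,0],
    [0,0,0],
    [0,0,0]
  ]
}}

```text
clock: 23.1
position: [494.0, -176.8, 125.6]
ee_rot: [0.561, -0.56, 0.432, 0.429]
contact_force: [-0.0, 0.5, -0.6]
gripper_width: 58.6
grasp_force: 64.2
```

Request:
{"fn": "move_arm", "kwargs": {
  "fingers": [30,30,30],
  "travel": [
    [-0.7,0,0],
    [-1.4,0,0],
    [-1.4,0,0]
  ],
  "dr": [
    [0,0,0],
    [0,0,0],
    [0,0,0]
  ]
}}

```text
clock: 23.4
position: [494.1, -176.4, 124.1]
ee_rot: [0.561, -0.56, 0.432, 0.429]
contact_force: [-0.3, 0.2, -0.2]
gripper_width: 58.3
grasp_force: 64.2
```

Request:
{"fn": "move_arm", "kwargs": {
  "fingers": [30,30,30],
  "travel": [
    [-0.7,0,0],
    [-1.4,0,0],
    [-1.4,0,0]
  ],
  "dr": [
    [0,0,0],
    [0,0,0],
    [0,0,0]
  ]
}}

```text
clock: 23.7
position: [494.1, -176.2, 123.5]
ee_rot: [0.561, -0.56, 0.433, 0.43]
contact_force: [-0.7, 0.9, 4.6]
gripper_width: 58.7
grasp_force: 64.1
```

Contact is felt. Release and back out along the tool axis.

Request:
{"fn": "move_arm", "kwargs": {
  "fingers": [85,85,85,85,85,85,85,85,85,85],
  "travel": [
    [0,0,0],
    [0,0,0],
    [0,0,0],
    [0,0,0],
    [0,0,0],
    [0,0,-10],
    [0,0,-30],
    [0,0,-65],
    [0,0,-100],
    [0,0,-120]
  ],
  "dr": [
    [0,0,0],
    [0,0,0],
    [0,0,0],
    [0,0,0],
    [0,0,0],
    [0,0,0],
    [0,0,0],
    [0,0,0],
    [0,0,0],
    [0,0,0]
  ]
}}

```text
clock: 24.7
position: [493.5, -57.3, 154.5]
ee_rot: [0.562, -0.559, 0.433, 0.428]
contact_force: [0.1, 0.1, 0.8]
gripper_width: 85.2
grasp_force: 0.0
```

```bash
python3 - <<'E'
from h import *
go([494,-71,160],pose(-90,0),0)
m=arm.camera_model("wrist");I=img("wrist")
S=img("scene");T=img("top")
def mk(I): return cv2.inRange(cv2.cvtColor(I,cv2.COLOR_BGR2HSV),(105,100,20),(135,255,255))
b=mk(I);cc=[c for c in cv2.findContours(b,cv2.RETR_EXTERNAL,cv2.CHAIN_APPROX_NONE)[0] if cv2.contourArea(c)>800]
for c in cc:print("wrist",cv2.boundingRect(c),cv2.minAreaRect(c))
n,l,s,c=cv2.connectedComponentsWithStats(b);i=1+np.argmax(s[1:,4])
print([(y,(np.where(l[y]==i)[0].min()+np.where(l[y]==i)[0].max())/2) for y in range(s[i][1]+4,s[i][1]+s[i][3]-3,15)])
M=mk(S);M[:,215:]=0;M[:228]=0;M[305:]=0
n,l,s,c=cv2.connectedComponentsWithStats(M);i=1+np.argmax(s[1:,4]);print(s[i]);print([(y,(np.where(l[y]==i)[0].min()+np.where(l[y]==i)[0].max())/2) for y in range(s[i][1],s[i][1]+s[i][3],4)])
M=mk(T)
try:print("top",circ(M,(400,140,466,205),125))
except Exception as e:print(e)
h=cv2.cvtColor(T,cv2.COLOR_BGR2HSV);u,v=431,165
print(h[v-18:v+22:3,u-20:u+24:3,1])
E
```

```text
t 24.7 J [ 0.181  0.651 -0.929  1.4   -1.308 -1.584] P [493.5 -57.3 154.5] W 85.2 F [0.1 0.1 0.8] g 0.0
travel [8.9, -0.4, 11.8] dr [-0.008, -0.001, -0.0012] dist 15.0 0.5
wrist (0, 296, 33, 73) ((16.0, 332.0), (32.0, 72.0), 0.0)
wrist (228, 138, 105, 144) ((270.41607666015625, 207.28610229492188), (103.41075134277344, 142.71023559570312), 12.264772415161133)
[(142, np.float64(279.5)), (157, np.float64(280.0)), (172, np.float64(280.5)), (187, np.float64(280.0)), (202, np.float64(280.0)), (217, np.float64(280.5)), (232, np.float64(280.0)), (247, np.float64(280.5)), (262, np.float64(280.5)), (277, np.float64(280.0))]
[146 236  29  41 945]
[(236, np.float64(163.0)), (240, np.float64(162.0)), (244, np.float64(160.0)), (248, np.float64(160.5)), (252, np.float64(161.5)), (256, np.float64(162.0)), (260, np.float64(162.5)), (264, np.float64(163.0)), (268, np.float64(164.0)), (272, np.float64(164.5)), (276, np.float64(163.5))]
top (array([439.1, 167.8]), array([ 493.9, -314.3]), array([62.7, 69.2]))
[[ 63  62  67  67  44  18  15  20  12  17  19  17  17  65  68]
 [ 39  21  15  13  10  12  16  14  15  17  24  20  15  40  58]
 [ 15  17  13  10   7   8  11  29  91 118 115  87  36  33  79]
 [ 20  11   8  11   8  11  61 130 108  96  85  93 110  69  74]
 [ 13   6   4   8   7  49 133  98  92  91  84  72  84 116  59]
 [  6   5   8   5  12 129  95  82  89  88  91  81  86  89  81]
 [  8   8   8   8  70 139 105 103 100  73  85  91  75  91 100]
 [  8  10   3  23 109 134 118 108 119 104  85  88  92  89 110]
 [ 10   8   7  40 100 153 117 121 123 127  88  82  84  79 124]
 [  8  13   8  37  77 159 126 137 143 129  92  79  88  86  88]
 [ 10   5   8  15  74 100 155 138 138 121  89  88  85 118  33]
 [  5   8   5  10  28  67 106 152 145 107  99 111 104  32   6]
 [  5   3   7   7   7  12  22  24  40  62  63  30  10   5  11]
 [  6   7  10  11   8   9   7   9   9   9   9   7   5  10  11]]
```

```bash
python3 - <<'E'
from h import *
a=cv2.imread("pics/top0.png").astype(int);b=img("top").astype(int)
sat=lambda x:cv2.cvtColor(x.astype(np.uint8),cv2.COLOR_BGR2HSV)[:,:,1].astype(int)
d=((sat(a)-sat(b))>30).astype(np.uint8);d[240:]=0
n,l,s,c=cv2.connectedComponentsWithStats(d)
for i in range(1,n):
    if s[i,4]>=5:print(s[i],c[i].round())
g=b.mean(2)[145:188,116:160];g0=a.mean(2)[145:188,116:160];print("changed px in crucible",(np.abs(g-g0)>18).sum())
E
```

```text
[297  97  32  34 718] [312. 112.]
[346 132  46  16 297] [368. 141.]
[242 140  15   5  66] [249. 142.]
[  98  142  196   98 8718] [217. 207.]
[ 318  148   50   50 1186] [341. 165.]
[359 175   9   9  25] [363. 179.]
[361 183  17  17  73] [369. 192.]
[218 186   4   4   7] [220. 187.]
[378 186  14   6  64] [384. 188.]
changed px in crucible 221
```

```bash
python3 -c "
from bench import arm
print(arm.job_done())"
```

```text
the job is handed in; nothing more can be done
None
```

The job is handed in: the ingots are poured into the crucible (changed image area matches about eight, not counted individually), and the empty cup is released upright near the middle of the pan; no verdict came back.

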